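# Hang a painted replica on the bent drying rail

## Robot

A 6-joint arm with a two-finger parallel gripper is mounted at the origin on the work surface. World frame = base frame: x ahead of the robot, y to its left, z up, the work surface at z = 0. Lengths are in m, angles in rad, forces in N, time in s.
With the tool pointing down it reaches from about 0.3 to 0.875 m from the base axis. Payload 6.4 kg.
Tool frame: the origin (TCP) lies midway between the tips of the shut fingers; the grasp point (between the pads) lies 19 mm behind it (ctrl.tcp_to_grasp is the distance from the TCP to the grasp point, in m); z points along the fingers, y is the direction in which the jaws open and shut (so a half turn about z gives the same grasp; the last joint's range is limited). The gripper opens to 85 mm and grips with 20 to 120 N. Pads are 22 mm wide; open, the fingers measure 114 mm over their backs; the gripper's body (76 mm by 85 mm) begins 54 mm behind the grasp point. The pads swing forward as they close: fully open they stand 13 mm farther back than shut.
Start: joints at [-1.481, 0.181, 1.607, -0, 1.354, -0.206], TCP at [0.168, -0.55, 0.231] pointing down, gripper open.
Joint ranges: [-2.99, 2.99], [-0.89, 2.07], [0.3, 2.58], [-1.14, 4.28], [0, 2.63], [-3.12, 3.12]. Speed limits (rad/s): [2.57, 2.57, 3.01, 3.14, 3.14, 3.14].

## Interface

Orientations are given as a unit quaternion [w, x, y, z].
In Python, from bench import monitor, imaging, order, spotter, ctrl gives the robot as it stands.
- The arm moves only by the shell command python3 -m pendant 'ROWS'. ROWS is JSON, a list that holds one entry, the list of rows, each a list of 5 numbers: the shift along the world's x, y, z in mm, then the turn about the world's z in degrees, then the finger opening in mm, from 0 to 85.4. A call has 1 to 8 rows; each row shifts and turns the commanded pose from where the row before left it; what a row does not reach is not made up. A row lasts 1/8 s, in which the tool goes at most 62.5 mm and 10.7 degrees, less where a joint would pass 70% of its speed; a pose out of reach is approached as far as the arm can. A call with a gripper value outside its range is refused whole. The fingers move at their own pace and stop on an object; the grip force is fixed at half the most. Time passes only in rows, so rows that do not move let the fingers close. It gives the time, the measured TCP pose, the force and the opening at its end, in the units of the state.
- monitor.get_obs(): the state, without advancing time (a new reading comes with each control period).
- imaging.camera(name): name is "side" or "top"; returns a dict with "img" (480x640x3 uint8, red, green, blue), "vfov" (degrees; the focal length in pixels is half the picture's height over the tangent of half this angle, whatever the lens; pixels are square), "cx", "cy" (the principal point, pixels), "origin" and "orientation" of the camera in the world. Camera axes: x right, y down, z forward; pixel columns grow to the right and rows downward; lengths in m; the calibration is good to about 2 mm. A picture is of the moment at which its call begins. There is no depth.
- order.hand_in(): hands the job in, once; it reports no verdict.
Trained networks look in the newest picture that a camera, given by its name, has taken for a name from the list of things; names that differ only in an ending like _2 or _b are one class to them, and where a whole thing is asked for, a point or a joint stands for the part that bears it (a point fixed in the world has none). Each returns a list of dicts, best first, with "confidence" (0 to 1); they miss things now and then, are a little off and sometimes report something else, mostly with a low value. They report only what shows in the picture. A call takes as long as a camera call. They do not tell look-alikes from the thing itself.
- spotter.recognise(camera, thing): "at" ([x, y, z] in m, in the coordinates of the camera as it stood for that picture, good to about 4 mm: the middle of the surface that is visible of it).
- spotter.tip_of(camera, thing): "at" ([x, y, z] in m, in the coordinates of the camera as it stood for that picture, good to about 4 mm: a listed point, or the origin of a listed thing).
The state is a dict: "time_s": time; "q": joint angles; "dq": joint speeds; "joint_efforts": joint torques, N m; "eef_pos": TCP position; "eef_rot": TCP orientation; "wrist_force": force on the tool from outside, world axes, zero at the start; "torque": the same for the moment, N m; "opening": opening from 0.0 (shut) to 1.0 (fully open).
Only numpy, scipy, OpenCV 4.12 (cv2) and the standard library are available. Lean on these libraries where they do the work, as an engineer would, in place of code of your own. Each camera call takes 0.05 s, during which the arm holds its last target. There are 200 camera calls.

## Task

Pick up the carrier with the painted fish replica by its blue fin, thread its brass bushing over the free end of the bent drying rail, and slide it round the hand-made bend by feel, never pressing it hard against the rod. On the last straight, press it gently against the red stop collar, with about 10 newtons for a second, to be sure that it is home; then let go and leave it hanging upright on that straight, with the paints and tools on the bench undisturbed.

Things in the scene. Friction and masses are not known exactly. Their poses are not given: they have to be found in the camera images.
- rail: fixed bent drying rail: smooth steel rod, 10 mm diameter, level, axis 150 mm above the bench, carried by a post at one end, free at the other. Origin on the bench under the post, z up; the last straight (tail) runs along x from -135 mm to the post at 0, at y = 0, and the carrier travels on it towards +x. From the free tip: 60 mm straight entry, bend, tail
- rail_tip (a point): centre of the rod's free end, whose rounding stands out 5 mm farther. Its x axis points along the straight entry, the way the carrier travels. The bend that joins entry and tail is hand-made: it turns left (counter-clockwise from above), 157 mm long, 75 degrees and 120 mm radius on average, but tighter or wider by up to 0.12 rad at each of four places, unmeasured: follow it by feel
- post: the rail's upright post, 18 mm diameter, 160 mm high, on a 100 mm disc foot; origin and axes as rail. It carries the red stop collar (25 mm diameter, 12 mm long, on the tail, rigidly clamped): the collar's face towards the carrier lies anywhere from 60 to 95 mm before the post's axis, different each time and not measured: find it by feel or sight
- carrier: loose carrier, 180 to 310 g: aluminium tray 80 x 62 mm with a green and yellow fish replica fixed on it, a 62 mm wide frame over it, on that a brass bushing bored along x, topped by a blue fin. Origin at the centre of the underside, z up. Alike both ways round: either end may lead. Heaviest below the bore, so it hangs upright on the rod
- bore (a point): middle of the brass bushing's bore, 85 mm above the carrier's underside. Bore round, 14 mm diameter, along x, open at both ends; the bushing is 26 mm long (end faces 13 mm either way) and 25 mm in outside diameter. Gripped by the fin, the carrier gives about 1 mm for every few newtons on the bushing
- fin (a point): where to grip the upright blue fin from above, fingers closing along y: 35 mm above the bore axis. The fin is 26 mm along x, 10 mm thick in y, and stands from 97 to 135 mm above the carrier's underside
- paint_pot: bystander: green glass paint pot with white cap, 44 mm diameter, 60 mm high; origin under its centre. Leave it alone
- amber_pot: bystander: amber pot with black cap, 36 mm diameter, 65 mm high; origin under its centre. Leave it alone
- brush: bystander: paint brush lying on the bench, 170 mm long; origin under its middle. Leave it alone
- airbrush: bystander: chrome airbrush lying on the bench, about 160 mm long, 40 mm wide; origin near its paint cup. Leave it alone
Not all that is in view belongs to the job. There is more than one size of the carrier; the one meant has the size given above.

How it is judged:
By the outcome, as a careful person would: the job done as asked, in the order asked, and still so for the second after the job is handed in, with the robot touching nothing.
It also fails if it takes over 72 s, if anything falls off the work surface, if the arm or the gripper's body presses on something with over 40 N, if the wrist force passes 120 N, or if a joint passes its speed limit or range.

## Working session

There is one attempt and no reset: what is moved stays moved. The work goes in short steps, Python scripts to look and compute and a shell command to move; the robot and the scene stay as the last step left them, time stands still between calls to the robot, and variables do not carry over. Pictures are saved under pics/ and viewed, about 8 in all and at most 12, crops included, and the job is handed in when it is done.

```bash
ls; mkdir -p pics; cat > h.py <<'E'
import numpy as np, cv2
from bench import monitor, imaging, order, spotter, ctrl
from scipy.spatial.transform import Rotation as R
def rot(c):
    w,x,y,z=c["orientation"]; return R.from_quat([x,y,z,w]).as_matrix()
def toW(c,p): return rot(c)@np.array(p)+np.array(c["origin"])
def f(c): return 240/np.tan(np.radians(c["vfov"])/2)
def px(c,P):
    p=rot(c).T@(np.array(P)-c["origin"]); return np.array([c["cx"]+f(c)*p[0]/p[2],c["cy"]+f(c)*p[1]/p[2]])
def ray(c,u,v,z):
    d=rot(c)@np.array([(u-c["cx"])/f(c),(v-c["cy"])/f(c),1]); o=np.array(c["origin"]); return o+d*(z-o[2])/d[2]
def save(c,n): cv2.imwrite(f"pics/{n}.png",c["img"][:,:,::-1])
E
python3 - <<'E'
from h import *
np.set_printoptions(precision=4,suppress=True)
o=monitor.get_obs();print(o["time_s"],o["eef_pos"],o["eef_rot"],o["wrist_force"],ctrl.tcp_to_grasp)
for n in("side","top"):
    c=imaging.camera(n);save(c,n+"0");print(n,c["origin"],c["orientation"],c["vfov"],c["cx"],c["cy"])
    for t in("rail","rail_tip","post","carrier","bore","fin"):
        for d in spotter.tip_of(n,t)[:3]: 
            P=toW(c,d["at"]);print(t,P,px(c,P),round(d["confidence"],2))
E
```

```text
pics
0.0 [ 0.1676 -0.5495  0.2304] [-0.0009  0.9891  0.1474  0.0001] [ 0.6623 -0.9335 -0.1051] 0.0187
side [0.4008 0.8897 0.709 ] [ 0.0556 -0.0856  0.8782 -0.4673] 47.883103469900824 326.04062614151405 234.89903460619215
rail_tip [0.5099 0.0441 0.149 ] [365.4129 229.745 ] 0.68
rail_tip [0.5172 0.3273 0.0038] [333.6231 399.9114] 0.56
rail_tip [ 0.7488  0.1123 -0.0003] [241.0544 298.6138] 0.33
post [ 0.7533 -0.1191  0.0009] [271.5382 234.8143] 0.59
carrier [ 0.398   0.387  -0.0014] [404.7981 446.4672] 0.89
carrier [0.5204 0.3289 0.0026] [331.51   400.9059] 0.84
carrier [0.3611 0.174  0.0015] [435.5883 345.8992] 0.69
bore [0.398  0.3835 0.0549] [407.4868 420.334 ] 0.87
bore [0.3581 0.1757 0.1184] [444.0982 296.6587] 0.85
bore [0.5226 0.3284 0.0845] [329.514  365.0514] 0.56
fin [0.5168 0.3268 0.1217] [333.2307 347.3867] 0.85
fin [0.3928 0.3899 0.0821] [412.1583 412.2297] 0.76
fin [0.3607 0.1721 0.1681] [445.7065 271.4773] 0.72
top [0.4179 0.0163 1.2207] [-0.0424  0.7102 -0.7004  0.0568] 55.56947165384062 318.50838956046914 236.82805802845382
rail [ 0.7536 -0.1242 -0.    ] [361.4803 179.0857] 0.78
rail [0.5102 0.0487 0.1498] [295.5744 261.4184] 0.29
rail_tip [0.5061 0.0475 0.1478] [296.0709 263.2102] 0.49
post [ 0.7565 -0.1219  0.0034] [360.7846 177.7139] 0.8
carrier [ 0.398   0.3856 -0.0022] [168.5104 307.0092] 0.83
carrier [0.5207 0.3269 0.0027] [192.7991 260.762 ] 0.77
bore [0.3629 0.1711 0.1223] [242.8676 323.8488] 0.67
bore [0.4001 0.3837 0.0604] [161.6785 306.4858] 0.61
bore [0.5233 0.3271 0.0872] [184.184 256.725] 0.56
fin [0.5242 0.3299 0.12  ] [179.3514 254.9898] 0.81
fin [0.3994 0.3816 0.0848] [159.3365 306.8947] 0.7
```

View pics/side0.png

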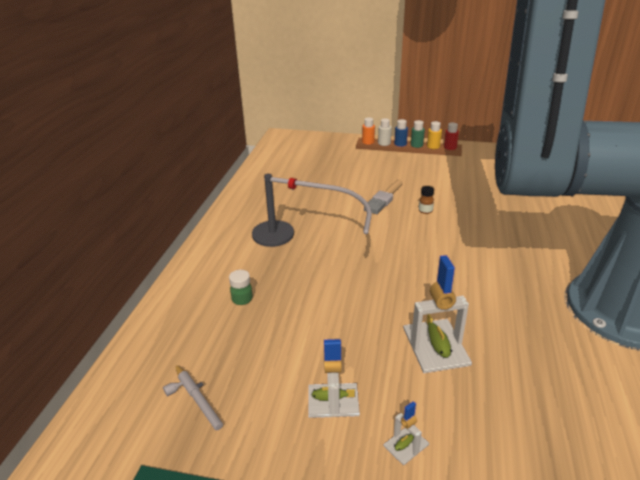

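View pics/top0.png

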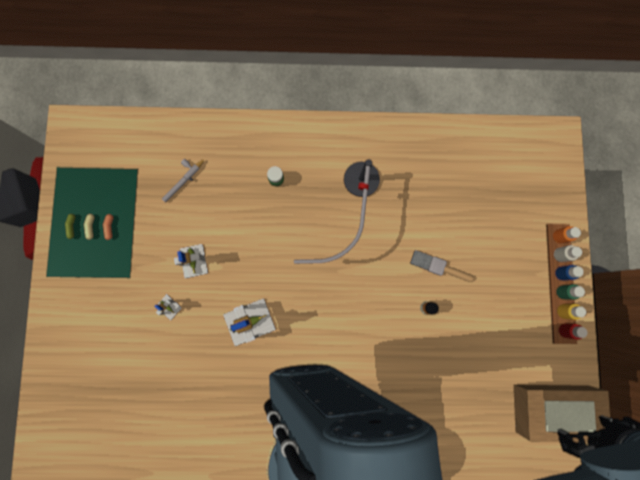

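The middle carrier, at side (333,380) and top (193,260), has the right size because its bore is at 85 mm. The rail runs from its tip at top (295,261) to the post at (363,178), with the red collar at about (364,184).

```bash
python3 - <<'E'
from h import *
np.set_printoptions(precision=4,suppress=True)
c=imaging.camera("top");im=c["img"];hsv=cv2.cvtColor(im,cv2.COLOR_RGB2HSV).astype(int)
H,S,V=hsv[...,0],hsv[...,1],hsv[...,2]
yy,xx=np.mgrid[:480,:640]
# fin blue
m=(H>100)&(H<130)&(S>150)&(xx>165)&(xx<210)&(yy>235)&(yy<285)
r=cv2.minAreaRect(np.c_[xx[m],yy[m]].astype(np.float32));print("fin",m.sum(),r)
# tray
m=(S<60)&(V>110)&(xx>165)&(xx<215)&(yy>235)&(yy<285)
pts=np.c_[xx[m],yy[m]].astype(np.float32);r=cv2.minAreaRect(pts);B=cv2.boxPoints(r)
print("tray",r);[print(ray(c,*b,0.004)) for b in B]
# rail
# rail by scanlines: columns for entry, rows for tail
for u in range(292,345,5):
    col=S[245:275,u];k=np.where(col<75)[0]; 
    if len(k): print("e",u,245+k.mean(),len(k),ray(c,u,245+k.mean(),.15)[:2])
for v in range(166,262,6):
    row=S[v,335:380];k=np.where(row<75)[0]
    if len(k): print("t",v,335+k.mean(),len(k),ray(c,335+k.mean(),v,.15)[:2])
m=((H<8)|(H>172))&(S>150)&(xx>340)&(xx<390)&(yy>150)&(yy<210)
print("collar",xx[m].min(),xx[m].max(),yy[m].min(),yy[m].max(),ray(c,xx[m].mean(),yy[m].mean(),.155))
a=cv2.resize(im[150:275,285:385],None,fx=4,fy=4,interpolation=cv2.INTER_CUBIC);b=cv2.resize(im[230:290,155:225],None,fx=5,fy=5,interpolation=cv2.INTER_CUBIC)
b=cv2.copyMakeBorder(b,0,500-300,0,0,cv2.BORDER_CONSTANT);cv2.imwrite("pics/crop.png",np.hstack([a,b])[:,:,::-1])
E
```

```text
fin 43 ((181.5, 256.5), (9.0, 5.0), 90.0)
tray ((189.970703125, 261.3634033203125), (30.17219352722168, 31.499210357666016), 77.90524291992188)
[0.5487 0.3848 0.004 ]
[0.5677 0.3039 0.004 ]
[0.4891 0.2834 0.004 ]
[0.4705 0.3637 0.004 ]
e 297 261.5 4 [0.51   0.0453]
e 302 261.5 4 [0.5102 0.0336]
e 307 261.0 3 [0.5115 0.0218]
e 312 260.5 4 [0.5129 0.0101]
e 317 260.5 4 [ 0.513  -0.0017]
e 322 260.5 4 [ 0.5132 -0.0135]
e 327 259.5 4 [ 0.5157 -0.0253]
e 332 258.0 5 [ 0.5195 -0.0371]
e 337 256.0 5 [ 0.5244 -0.0488]
e 342 253.0 5 [ 0.5317 -0.0606]
t 166 361.5 24 [ 0.7451 -0.107 ]
t 172 361.5 32 [ 0.73  -0.107]
t 178 361.0 35 [ 0.715  -0.1058]
t 184 360.7826086956522 23 [ 0.7001 -0.1052]
t 190 361.51851851851853 27 [ 0.6852 -0.107 ]
t 196 364.0 5 [ 0.6705 -0.113 ]
t 202 363.5 4 [ 0.6557 -0.1118]
t 208 363.5 4 [ 0.641  -0.1118]
t 214 362.5 4 [ 0.6263 -0.1093]
t 220 361.5 4 [ 0.6117 -0.1069]
t 226 360.5 4 [ 0.5971 -0.1045]
t 232 359.5 4 [ 0.5826 -0.1021]
t 238 356.5 4 [ 0.568 -0.095]
t 244 352.0 5 [ 0.5535 -0.0843]
t 250 346.0 7 [ 0.5389 -0.0701]
t 256 338.0 7 [ 0.5244 -0.0512]
collar 358 367 183 189 [ 0.6945 -0.1083  0.155 ]
```

View pics/crop.png

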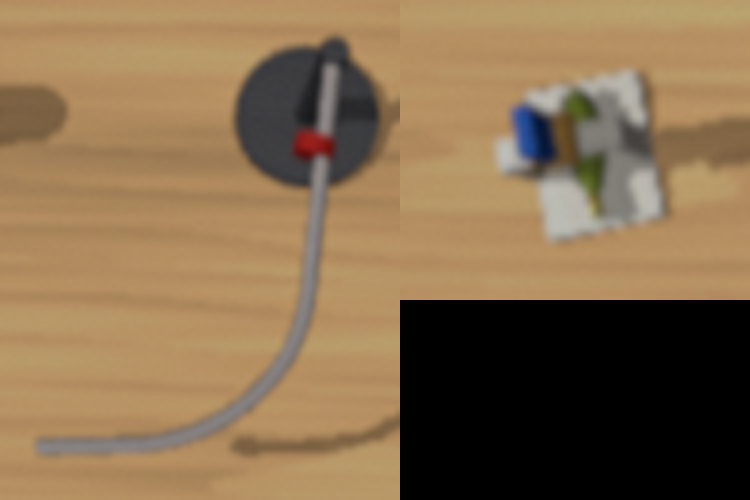

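The carrier tray's corners are at top (185,278), (207,272), (203,244) and (181,249), and its long axis runs nearly along image up. The rail is clear in the crop, and the collar is at about (363,186).

```bash
cat > path.py <<'E'
from h import *
np.set_printoptions(precision=4,suppress=True)
c=imaging.camera("top")
im=c["img"];S=cv2.cvtColor(im,cv2.COLOR_RGB2HSV)[...,1].astype(float)
S=cv2.GaussianBlur(S,(3,3),0.7)
# trace centreline by perpendicular profiles from a coarse polyline
co=np.array([[296,261.5],[317,260.5],[327,259.5],[337,255.8],[346,250],[352,244.5],[356.5,238],[359.5,232],[361.5,220],[363.5,205],[364.2,197]])
from scipy.interpolate import splprep,splev,UnivariateSpline
for it in range(3):
    tck,_=splprep(co.T,s=len(co)*0.3*(it==0)+len(co)*0.02*(it>0)); u=np.linspace(0,1,60)
    p=np.array(splev(u,tck)).T; d=np.array(splev(u,tck,der=1)).T; d/=np.linalg.norm(d,axis=1)[:,None]; n=np.c_[-d[:,1],d[:,0]]
    o=np.arange(-6,6.01,.25); q=p[:,None]+o[None,:,None]*n[:,None]
    g=cv2.remap(S.astype(np.float32),q[...,0].astype(np.float32),q[...,1].astype(np.float32),cv2.INTER_LINEAR)
    bg=np.median(np.c_[g[:,:6],g[:,-6:]],axis=1)[:,None]; w=np.clip(bg-g-25,0,None)*(abs(o)<4); s=(w*o).sum(1)/w.sum(1)
    co=p+s[:,None]*n
W=np.array([ray(c,*a,.15)[:2] for a in co])
L=np.r_[0,np.cumsum(np.linalg.norm(np.diff(W,axis=0),axis=1))]
fx=UnivariateSpline(L,W[:,0],s=60*.0005**2,k=4);fy=UnivariateSpline(L,W[:,1],s=60*.0005**2,k=4)
for l in np.arange(0,L[-1],.01): print(round(l*1000),np.round([fx(l)*1e3,fy(l)*1e3],1),round(float(np.degrees(np.arctan2(fy.derivative()(l),fx.derivative()(l)))),1))
E
python3 - <<'E'
from path import *
T=[ray(c,*b,.003)[:2] for b in((185,278),(207.4,272.4),(203,244.4),(181,249))]
print("tray",np.mean(T,0),T[2]-T[1],T[3]-T[0],T[1]-T[0])
# fin: side & top triangulation by blue centroid
fins=[]
for n,box in(("side",(315,335,350,372)),("top",(165,235,210,285))):
    k=imaging.camera(n);h=cv2.cvtColor(k["img"],cv2.COLOR_RGB2HSV).astype(int);yy,xx=np.mgrid[:480,:640]
    m=(h[...,0]>100)&(h[...,0]<130)&(h[...,1]>120)&(xx>box[0])&(yy>box[1])&(xx<box[2])&(yy<box[3])
    print(n,xx[m].min(),xx[m].max(),yy[m].min(),yy[m].max(),[ray(k,xx[m].mean(),yy[m].mean(),z) for z in(.116,.13)])
print(monitor.get_obs()["time_s"])
E
```

```text
0 [511.8  46.7] -94.2
10 [511.3  37.7] -93.0
20 [510.9  28.2] -91.4
30 [510.8  18.4] -89.2
40 [511.2   8.3] -86.7
50 [512.   -1.9] -83.8
60 [513.4 -12.1] -80.5
70 [515.5 -22.1] -76.7
80 [518.1 -32. ] -72.6
90 [521.5 -41.5] -68.1
100 [525.6 -50.6] -63.2
110 [530.5 -59.2] -58.0
120 [536.1 -67.2] -52.6
130 [542.4 -74.7] -46.9
140 [549.4 -81.4] -41.2
150 [557.  -87.5] -35.4
160 [565.2 -92.8] -29.9
170 [574.  -97.3] -24.6
180 [ 583.3 -101.1] -19.8
190 [ 593.  -104.1] -15.5
200 [ 602.9 -106.5] -11.7
210 [ 613.1 -108.3] -8.6
220 [ 623.3 -109.6] -6.1
230 [ 633.5 -110.6] -4.3
240 [ 643.5 -111.2] -3.2
250 [ 653.1 -111.7] -3.2
260 [ 662.3 -112.3] -4.3
tray [0.5204 0.3233] [0.0747 0.0152] [0.0771 0.0147] [ 0.0156 -0.0584]
side 325 340 340 359 [array([0.5187, 0.326 , 0.116 ]), array([0.5159, 0.3393, 0.13  ])]
top 178 184 252 261 [array([0.521 , 0.3265, 0.116 ]), array([0.5197, 0.3225, 0.13  ])]
0.9
```

```bash
python3 -m pendant '[[[42,31,4,10.5,85],[42,31,4,10.5,85],[42,31,4,10.5,85],[42,31,4,10.5,85],[42,31,4,10.5,85],[42,31,4,10.5,85],[42,31,4,10.5,85],[42,31,4,10.5,85]]]'
cat > fit.py <<'E'
from path import *
from scipy.optimize import least_squares
from scipy.interpolate import interp1d
def curve(p,N=353):
    # tip x,y, heading0, four segment turns; 1 mm steps
    k=np.zeros(352); k[60:217]=np.repeat(np.array(p[3:7])/39.25,[39,39,39,40])
    th=p[2]+np.r_[0,np.cumsum(k)]; thm=(th[:-1]+th[1:])/2
    return np.c_[p[0]+np.r_[0,np.cumsum(np.cos(thm))]*.001,p[1]+np.r_[0,np.cumsum(np.sin(thm))]*.001],th
def res(p):
    C,_=curve(p); d=np.linalg.norm(W[4:,None]-C[None],axis=2).min(1)*1e3
    pr=(np.array(p[3:7])-np.radians(75)/4)/.08
    return np.r_[d,(np.linalg.norm(C[352]-POST)*1e3-0)/3,pr]
POST=np.array([.7545,-.1215])
r=least_squares(res,[.5105,.046,np.radians(-85),.33,.33,.33,.33],x_scale=[.001,.001,.01,.05,.05,.05,.05])
C,th=curve(r.x); print(r.x,np.degrees(r.x[2]),"rms",np.sqrt(np.mean(r.fun[:56]**2)),"end",C[352],np.degrees(th[-1]))
np.save("C.npy",np.c_[C*1e3,np.degrees(th)])
E
python3 - <<'E'
from fit import *
D=np.load("C.npy")
for i in list(range(0,60,20))+list(range(60,353,10)): print(i,np.round(D[i],1))
E
```

```text
time_s: 1.9
eef_pos: [0.5049, -0.3009, 0.2636]
eef_rot: [0.0, 0.634, 0.773, -0.0]
wrist_force: [-0.2, -1.2, 0.2]
opening: 1.0
0 [511.8  46.7] -94.2
10 [511.3  37.7] -93.0
20 [510.9  28.2] -91.3
30 [510.8  18.4] -89.2
40 [511.2   8.3] -86.7
50 [512.   -1.9] -83.8
60 [513.4 -12.1] -80.5
70 [515.5 -22.1] -76.7
80 [518.1 -32. ] -72.6
90 [521.5 -41.5] -68.1
100 [525.6 -50.6] -63.2
110 [530.5 -59.2] -58.0
120 [536.1 -67.3] -52.5
130 [542.4 -74.7] -46.9
140 [549.4 -81.5] -41.2
150 [557.  -87.5] -35.4
160 [565.3 -92.8] -29.9
170 [574.1 -97.3] -24.6
180 [ 583.3 -101.1] -19.8
190 [ 593.  -104.2] -15.5
200 [ 603.  -106.6] -11.7
210 [ 613.1 -108.4] -8.6
220 [ 623.3 -109.7] -6.0
230 [ 633.5 -110.6] -4.2
240 [ 643.5 -111.2] -3.2
250 [ 653.2 -111.7] -3.2
260 [ 662.3 -112.3] -4.3
[ 0.5092  0.0459 -1.4895  0.4333  0.3176  0.4176  0.242 ] -85.34294133397147 rms 0.45199038608167386 end [ 0.7564 -0.1203] -4.685828138734134
0 [509.2  45.9 -85.3]
20 [510.8  26.  -85.3]
40 [512.4   6.1 -85.3]
60 [514.  -13.9 -85.3]
70 [515.4 -23.8 -79. ]
80 [517.8 -33.5 -72.7]
90 [521.3 -42.8 -66.4]
100 [525.8 -51.7 -60.2]
110 [531.1 -60.2 -55.6]
120 [537.1 -68.2 -50.9]
130 [543.7 -75.7 -46.3]
140 [550.9 -82.7 -41.4]
150 [558.8 -88.9 -35.3]
160 [567.2 -94.2 -29.2]
170 [576.2 -98.6 -23.1]
180 [ 585.6 -102.   -17.8]
190 [ 595.2 -104.8  -14.2]
200 [ 605.  -107.   -10.7]
210 [ 614.8 -108.5   -7.2]
220 [ 624.8 -109.5   -4.7]
230 [ 634.8 -110.3   -4.7]
240 [ 644.7 -111.1   -4.7]
250 [ 654.7 -111.9   -4.7]
260 [ 664.7 -112.7   -4.7]
270 [ 674.6 -113.6   -4.7]
280 [ 684.6 -114.4   -4.7]
290 [ 694.6 -115.2   -4.7]
300 [ 704.5 -116.    -4.7]
310 [ 714.5 -116.8   -4.7]
320 [ 724.5 -117.6   -4.7]
330 [ 734.4 -118.5   -4.7]
340 [ 744.4 -119.3   -4.7]
350 [ 754.4 -120.1   -4.7]
```

```bash
python3 -m pendant '[[[2,57,0,10.5,85],[2,57,0,10.5,85],[2,57,0,10.5,85],[2,57,0,10.5,85],[2,57,0,10.5,85],[2,57,0,10.5,85],[2,57,0,10.5,85],[2,57,0,10.5,85]]]'; python3 -m pendant '[[[0,57,0,6.0,60],[0,57,0,0,60],[0,55,-20,0,60],[0,0,-30,0,60],[0,0,-30,0,60],[0,0,0,0,60]]]'
```

```text
time_s: 2.95
eef_pos: [0.5195, 0.1556, 0.2636]
eef_rot: [0.0, -0.046, 0.999, -0.0]
wrist_force: [2.0, -0.1, 1.0]
opening: 0.992
time_s: 3.7
eef_pos: [0.5177, 0.3223, 0.1804]
eef_rot: [-0.003, -0.095, 0.995, -0.001]
wrist_force: [-0.5, -0.1, 0.7]
opening: 0.703
```

```bash
python3 - <<'E'
from h import *
o=monitor.get_obs();print(o["time_s"],o["eef_pos"])
c=imaging.camera("side");a=cv2.resize(c["img"][280:430,240:430],None,fx=4,fy=4,interpolation=cv2.INTER_CUBIC);cv2.imwrite("pics/s1.png",a[:,:,::-1])
o=monitor.get_obs();print(o["time_s"],o["eef_pos"]); print(px(c,o["eef_pos"]),px(c,[.5205,.3255,.12]))
for d in spotter.tip_of("side","fin")[:3]: print(toW(c,d["at"]))
E
```

```text
3.7 [0.51770279 0.32225919 0.18042183]
3.75 [0.51907293 0.32260201 0.18261707]
[331.76320303 314.68980694] [330.94123996 347.23967848]
[0.39421218 0.3883005  0.07845971]
[0.51675055 0.32649858 0.1192125 ]
[0.35832463 0.16989233 0.17073113]
```

View pics/s1.png

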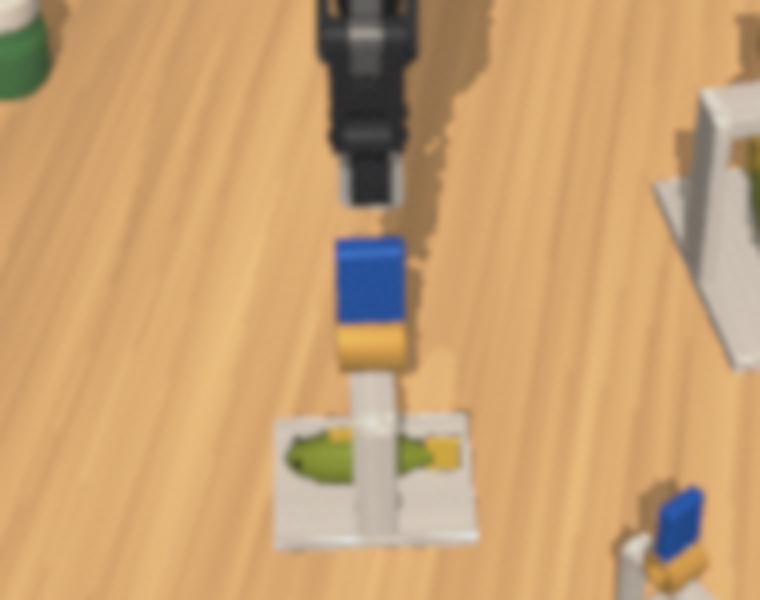

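The fin sits at crop columns 337–405, directly under the finger (341–402), so the tool is aligned. Next I descend and grip.

```bash
python3 -m pendant '[[[0,2,-40,0,50],[0,0,-38,0,50],[0,0,-3,0,50],[0,0,0,0,50]]]'; python3 -m pendant '[[[0,0,0,0,5],[0,0,0,0,5],[0,0,0,0,5],[0,0,0,0,5],[0,0,0,0,5],[0,0,0,0,5]]]'
```

```text
time_s: 4.3
eef_pos: [0.521, 0.3253, 0.1045]
eef_rot: [0.001, -0.095, 0.995, 0.0]
wrist_force: [0.3, -0.4, 0.2]
opening: 0.583
time_s: 5.05
eef_pos: [0.5207, 0.3254, 0.104]
eef_rot: [0.001, -0.095, 0.995, 0.0]
wrist_force: [-1.0, 0.5, 6.6]
opening: 0.102
```

```bash
python3 -m pendant '[[[0,0,20,0,5],[0,0,45,0,5],[-2,-30,0,-10,5],[-2,-30,0,-10,5],[-2,-30,0,-10,5],[-2,-30,0,-10,5],[-2,-30,0,-10,5],[-2,-30,0,-10,5]]]'; python3 -m pendant '[[[-2,-30,0,-10,5],[0,-25,0,-10,5],[0,-14,0,-10,5],[0,0,0,-6.2,5],[0,0,0,0,5],[0,0,0,0,5],[0,0,0,0,5]]]'
python3 - <<'E'
from h import *
o=monitor.get_obs();print(o["time_s"],o["eef_pos"],o["wrist_force"],o["torque"])
q=o["eef_rot"];print(np.degrees(2*np.arctan2(q[2],q[1])))
ims=[]
for n in("side","top"):
    c=imaging.camera(n);save(c,n+"2");p=np.array(o["eef_pos"])
    print(n,px(c,p-[0,0,.019]),px(c,[.5092,.0459,.15]))
    u,v=px(c,p-[0,0,.019]).astype(int);ims.append(cv2.resize(c["img"][v-70:v+50,u-45:u+55],None,fx=4,fy=4,interpolation=cv2.INTER_CUBIC));print(u-45,v-70)
    for t in("bore","rail_tip"):
        for d in spotter.tip_of(n,t)[:3]: print(t,toW(c,d["at"]),d["confidence"])
cv2.imwrite("pics/t2.png",np.hstack(ims)[:,:,::-1])
E
```

```text
time_s: 6.05
eef_pos: [0.5073, 0.144, 0.1681]
eef_rot: [0.0, 0.418, 0.909, 0.0]
wrist_force: [1.0, -1.2, -2.8]
opening: 0.109
time_s: 6.92
eef_pos: [0.5056, 0.0762, 0.1674]
eef_rot: [0.0, 0.677, 0.736, -0.0]
wrist_force: [0.9, -0.1, -2.8]
opening: 0.106
6.925 [0.50557225 0.07619154 0.16744047] [ 0.86967585 -0.07908976 -2.80656376] [-0.05348963 -0.0284274   0.02313135]
94.84087524796809
side [365.24995117 239.7058263 ] [365.66657432 229.86213503]
320 169
bore [0.50604226 0.08330069 0.1468322 ] 0.83
bore [0.36017321 0.17298502 0.11763322] 0.71
bore [0.40036057 0.38542719 0.05355025] 0.68
top [283.86400193 263.24311508] [296.74767754 261.83316956]
238 193
bore [0.4031824  0.38300275 0.05809283] 0.92
bore [0.36243292 0.17313217 0.11935024] 0.58
bore [0.50849038 0.07499558 0.15082208] 0.44
rail_tip [0.50763844 0.07797615 0.06568965] 0.69
```

View pics/t2.png

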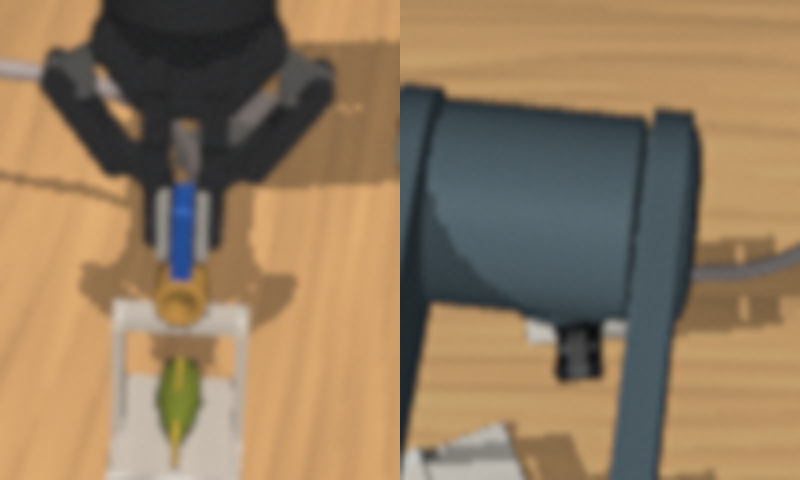

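```bash
python3 - <<'E'
from h import *
D=np.load("C.npy")
c=imaging.camera("side");im=cv2.imread("pics/side0.png");S=cv2.cvtColor(im,cv2.COLOR_BGR2HSV)[...,1].astype(int)
P=np.array([px(c,[D[i,0]/1e3,D[i,1]/1e3,.15]) for i in range(0,280,2)])
for v in range(204,236,3):
    k=np.where(S[v,355:382]<90)[0]+355; i=np.argmin(abs(P[:,1]-v)*1+100*(np.arange(140)>60)); print(v,k.mean() if len(k) else None,len(k),P[i],2*i)
for u in range(290,350,10):
    k=np.where(S[175:205,u]<90)[0]+175; j=40+np.argmin(abs(P[40:,0]-u)); print(u,k.mean() if len(k) else None,len(k),P[j],2*j)
E
python3 -m pendant '[[[1,0,2,0,5],[0,-6,0,0,5],[0,0,0,0,5]]]'
```

```text
204 372.0 19 [365.09653049 203.99509606] 96
207 372.5 18 [366.68680246 206.95686426] 84
210 372.0 17 [367.52228829 210.04324803] 72
213 372.0 11 [367.56732355 213.20360209] 60
216 368.0 5 [367.26581387 215.87369959] 50
219 368.0 5 [366.89774184 219.1332573 ] 38
222 367.0 5 [366.5856658  221.89692796] 28
225 366.5 6 [366.20458065 225.27172676] 16
228 366.0 5 [365.8813729  228.13397708] 6
231 365.5 6 [365.68493274 229.87360414] 0
234 None 0 [365.68493274 229.87360414] 0
290 None 0 [297.08947809 182.32623921] 278
300 183.0 5 [299.70291956 182.65552016] 272
310 184.0 5 [310.22198763 183.98087171] 248
320 185.0 5 [319.95725098 185.20746767] 226
330 187.0 5 [329.70915587 186.55831168] 204
340 189.0 5 [339.94524299 188.7190553 ] 180
time_s: 7.65
eef_pos: [0.5067, 0.0694, 0.1693]
eef_rot: [0.0, 0.677, 0.736, -0.0]
wrist_force: [-0.1, -0.3, -3.4]
opening: 0.107
```

```bash
python3 -m pendant '[[[0.3,-4,0,0,5],[0.3,-4,0,0,5],[0.3,-4,0,0,5],[0,0,0,0,5]]]'; python3 -m pendant '[[[0.3,-4,0,0,5],[0.3,-4,0,0,5],[0.3,-4,0,0,5],[0,0,0,0,5]]]'
```

```text
time_s: 8.15
eef_pos: [0.5076, 0.0576, 0.1693]
eef_rot: [0.0, 0.677, 0.736, 0.0]
wrist_force: [-0.8, -0.6, -3.1]
opening: 0.104
time_s: 8.65
eef_pos: [0.5085, 0.0456, 0.1693]
eef_rot: [0.0, 0.677, 0.736, -0.0]
wrist_force: [-0.7, -0.6, -3.0]
opening: 0.105
```

```bash
python3 -m pendant '[[[0.4,-5,0,0,5],[0.4,-5,0,0,5],[0.4,-5,0,0,5],[0.4,-5,0,0,5],[0,0,0,0,5]]]'
python3 - <<'E'
from h import *
o=monitor.get_obs();c=imaging.camera("side");u,v=px(c,np.array(o["eef_pos"])-[0,0,.019]).astype(int);print(u-50,v-50,o["torque"])
cv2.imwrite("pics/t3.png",cv2.resize(c["img"][v-50:v+50,u-50:u+50],None,fx=6,fy=6,interpolation=cv2.INTER_CUBIC)[:,:,::-1])
E
```

```text
time_s: 9.28
eef_pos: [0.5101, 0.0255, 0.1693]
eef_rot: [0.0, 0.677, 0.736, 0.0]
wrist_force: [0.2, 0.2, -2.4]
opening: 0.105
316 173 [ 0.0346514  -0.01710316 -0.01492357]
```

View pics/t3.png

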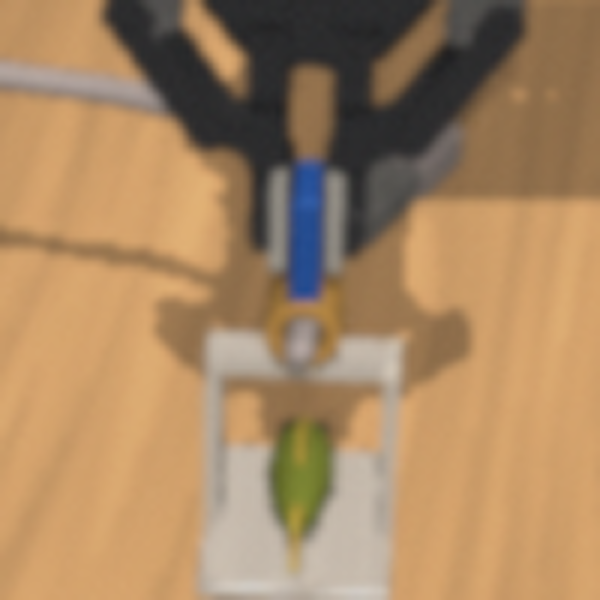

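The rod is visible through the bore at crop (300,345), so the bushing is threaded.

```bash
cat > st.py <<'E'
from h import *
D=np.load("C.npy");o=monitor.get_obs();p=np.array(o["eef_pos"])*1e3;q=o["eef_rot"];y=np.degrees(2*np.arctan2(q[2],q[1]))-180
y=(y+180)%360-180
i=np.argmin(np.hypot(D[:,0]-p[0],D[:,1]-p[1]));h=np.radians(D[i,2]);e=p[:2]-D[i,:2];F=o["wrist_force"]
t=np.array([np.cos(h),np.sin(h)]);n=np.array([-t[1],t[0]])
print("t",o["time_s"],"s",i,"off_left %.1f"%(e@n),"yawerr %.1f"%(y-D[i,2]),"F fwd %.1f left %.1f z %.1f"%(F[:2]@t,F[:2]@n,F[2]),"Tz %.2f"%o["torque"][2],"z",p[2])
E
python3 st.py; python3 - <<'E'
import numpy as np
D=np.load("C.npy")
for i in range(20,260,4): print(i,np.round(D[i+4]-D[i],1))
E
```

```text
t 9.325 s 20 off_left -0.7 yawerr 0.1 F fwd 0.1 left 1.0 z -2.5 Tz 0.00 z 169.2915990400511
20 [ 0.3 -4.   0. ]
24 [ 0.3 -4.   0. ]
28 [ 0.3 -4.   0. ]
32 [ 0.3 -4.   0. ]
36 [ 0.3 -4.   0. ]
40 [ 0.3 -4.   0. ]
44 [ 0.3 -4.   0. ]
48 [ 0.3 -4.   0. ]
52 [ 0.3 -4.   0. ]
56 [ 0.3 -4.   0. ]
60 [ 0.4 -4.   2.5]
64 [ 0.6 -4.   2.5]
68 [ 0.8 -3.9  2.5]
72 [ 0.9 -3.9  2.5]
76 [ 1.1 -3.8  2.5]
80 [ 1.3 -3.8  2.5]
84 [ 1.4 -3.7  2.5]
88 [ 1.6 -3.7  2.5]
92 [ 1.8 -3.6  2.5]
96 [ 1.9 -3.5  2.4]
100 [ 2.  -3.4  1.9]
104 [ 2.2 -3.4  1.9]
108 [ 2.3 -3.3  1.9]
112 [ 2.4 -3.2  1.9]
116 [ 2.5 -3.1  1.9]
120 [ 2.6 -3.1  1.9]
124 [ 2.7 -3.   1.9]
128 [ 2.8 -2.9  1.9]
132 [ 2.9 -2.8  1.9]
136 [ 2.9 -2.7  2.1]
140 [ 3.1 -2.6  2.4]
144 [ 3.2 -2.4  2.4]
148 [ 3.3 -2.3  2.4]
152 [ 3.4 -2.2  2.4]
156 [ 3.4 -2.   2.4]
160 [ 3.5 -1.9  2.4]
164 [ 3.6 -1.7  2.4]
168 [ 3.7 -1.6  2.4]
172 [ 3.7 -1.4  2.4]
176 [ 3.8 -1.3  1.7]
180 [ 3.8 -1.2  1.4]
184 [ 3.9 -1.1  1.4]
188 [ 3.9 -1.   1.4]
192 [ 3.9 -0.9  1.4]
196 [ 3.9 -0.8  1.4]
200 [ 3.9 -0.7  1.4]
204 [ 4.  -0.6  1.4]
208 [ 4.  -0.5  1.4]
212 [ 4.  -0.4  1.4]
216 [ 4.  -0.3  0.4]
220 [ 4.  -0.3  0. ]
224 [ 4.  -0.3  0. ]
228 [ 4.  -0.3  0. ]
232 [ 4.  -0.3  0. ]
236 [ 4.  -0.3  0. ]
240 [ 4.  -0.3  0. ]
244 [ 4.  -0.3  0. ]
248 [ 4.  -0.3  0. ]
252 [ 4.  -0.3  0. ]
256 [ 4.  -0.3  0. ]
```

```bash
python3 -m pendant '[[[0.7,-4,0,0,5],[0.5,-4,0,0,5],[0.3,-4,0,0,5],[0.3,-4,0,0,5],[0.3,-4,0,0,5],[0.3,-4,0,0,5],[0.3,-4,0,0,5],[0,0,0,0,5]]]' && python3 st.py
```

```text
time_s: 10.32
eef_pos: [0.5125, -0.0026, 0.1692]
eef_rot: [-0.0, 0.677, 0.736, -0.0]
wrist_force: [-1.7, -0.3, -2.8]
opening: 0.108
t 10.325 s 49 off_left -0.6 yawerr 0.1 F fwd 0.2 left -1.7 z -2.8 Tz 0.02 z 169.15591348850253
```

```bash
python3 -m pendant '[[[0.2,-4,0,0.2,5],[0.2,-4,0,0.8,5],[0.4,-4,0,2.2,5],[0.5,-4,0,2.5,5],[0.7,-3.9,0,2.5,5],[0,0,0,0,5]]]' && python3 st.py
```

```text
time_s: 11.08
eef_pos: [0.5151, -0.0224, 0.1695]
eef_rot: [0.0, 0.623, 0.782, 0.0]
wrist_force: [-0.5, 0.5, -2.5]
opening: 0.107
t 11.075 s 69 off_left -0.0 yawerr 2.6 F fwd -0.6 left -0.4 z -2.5 Tz -0.02 z 169.4569810172486
```

Forces stay small, so I continue.

```bash
python3 -m pendant '[[[0.8,-3.9,0,2.2,5],[0.9,-3.9,0,2.2,5],[1.1,-3.8,0,2.2,5],[1.2,-3.8,0,2.2,5],[1.4,-3.7,0,2.3,5],[0,0,0,0,5]]]' && python3 st.py
```

```text
time_s: 11.82
eef_pos: [0.5204, -0.0412, 0.1695]
eef_rot: [0.0, 0.545, 0.839, 0.0]
wrist_force: [-0.9, 0.9, -2.9]
opening: 0.107
t 11.825 s 88 off_left -0.2 yawerr 1.6 F fwd -1.2 left -0.5 z -2.9 Tz 0.01 z 169.4600948617732
```

```bash
python3 -m pendant '[[[1.6,-3.7,0,2.5,5],[1.8,-3.6,0,2.4,5],[1.9,-3.5,0,2.3,5],[2,-3.4,0,1.9,5],[2.2,-3.4,0,1.9,5],[0,0,0,0,5]]]' && python3 st.py
```

```text
time_s: 12.58
eef_pos: [0.5298, -0.0586, 0.1693]
eef_rot: [0.0, 0.462, 0.887, 0.0]
wrist_force: [0.9, 0.2, -3.1]
opening: 0.104
t 12.575 s 108 off_left -0.2 yawerr 1.5 F fwd 0.3 left 0.9 z -3.1 Tz -0.05 z 169.3476755319772
```

```bash
python3 -m pendant '[[[2.3,-3.3,0,1.8,5],[2.4,-3.2,0,1.8,5],[2.5,-3.1,0,1.8,5],[2.6,-3.1,0,1.8,5],[2.7,-3,0,1.8,5],[0,0,0,0,5]]]' && python3 st.py
```

```text
time_s: 13.32
eef_pos: [0.5423, -0.0746, 0.1693]
eef_rot: [0.0, 0.39, 0.921, -0.0]
wrist_force: [-0.1, -0.9, -3.2]
opening: 0.107
t 13.325 s 128 off_left -0.3 yawerr 1.3 F fwd 0.6 left -0.7 z -3.2 Tz 0.03 z 169.26679139700207
```

```bash
python3 -m pendant '[[[2.8,-2.9,0,1.9,5],[2.9,-2.8,0,1.9,5],[2.9,-2.7,0,2.1,5],[3.1,-2.6,0,2.3,5],[3.2,-2.4,0,2.3,5],[0,0,0,0,5]]]' && python3 st.py
```

```text
time_s: 14.08
eef_pos: [0.5573, -0.088, 0.1693]
eef_rot: [0.0, 0.304, 0.953, -0.0]
wrist_force: [0.3, 0.2, -3.4]
opening: 0.105
t 14.075 s 148 off_left -0.2 yawerr 1.1 F fwd 0.2 left 0.3 z -3.4 Tz -0.01 z 169.28308031199063
```

```bash
python3 -m pendant '[[[3.3,-2.3,0,2.4,5],[3.4,-2.2,0,2.4,5],[3.4,-2,0,2.4,5],[3.5,-1.9,0,2.3,5],[3.6,-1.7,0,2.3,5],[0,0,0,0,5]]]' && python3 st.py
```

```text
time_s: 14.82
eef_pos: [0.5743, -0.0979, 0.1692]
eef_rot: [-0.0, 0.205, 0.979, 0.0]
wrist_force: [0.1, -1.1, -2.7]
opening: 0.11
t 14.825 s 168 off_left -0.1 yawerr 0.6 F fwd 0.6 left -1.0 z -2.7 Tz 0.01 z 169.24343842696695
```

```bash
python3 -m pendant '[[[3.7,-1.6,0,2.3,5],[3.7,-1.4,0,2,5],[3.8,-1.3,0,1.6,5],[3.8,-1.2,0,1.4,5],[3.9,-1.1,0,1.4,5],[0,0,0,0,5]]]' && python3 st.py
```

```text
time_s: 15.58
eef_pos: [0.5934, -0.1045, 0.1693]
eef_rot: [0.0, 0.13, 0.992, -0.0]
wrist_force: [0.4, -0.6, -2.5]
opening: 0.107
t 15.575 s 188 off_left -0.2 yawerr -0.0 F fwd 0.5 left -0.5 z -2.5 Tz -0.03 z 169.2827685706719
```

```bash
python3 -m pendant '[[[3.9,-1,0,1.4,5],[3.9,-0.9,0,1.4,5],[3.9,-0.8,0,1.4,5],[3.9,-0.7,0,1.4,5],[4,-0.6,0,1.4,5],[0,0,0,0,5]]]' && python3 st.py
```

```text
time_s: 16.32
eef_pos: [0.613, -0.1085, 0.1693]
eef_rot: [0.0, 0.069, 0.998, -0.0]
wrist_force: [-0.4, -0.3, -2.7]
opening: 0.107
t 16.325 s 208 off_left -0.3 yawerr -0.1 F fwd -0.4 left -0.3 z -2.7 Tz -0.02 z 169.26755419920258
```

```bash
python3 -m pendant '[[[4,-0.5,0,1.4,5],[4,-0.4,0,1.2,5],[4,-0.3,0,0,5],[4,-0.3,0,0,5],[4,-0.3,0,0,5],[0,0,0,0,5]]]' && python3 st.py
```

```text
time_s: 17.08
eef_pos: [0.633, -0.1103, 0.1692]
eef_rot: [0.0, 0.047, 0.999, -0.0]
wrist_force: [0.2, -0.1, -2.0]
opening: 0.105
t 17.075 s 228 off_left -0.1 yawerr -0.7 F fwd 0.2 left -0.0 z -2.0 Tz -0.07 z 169.22597559209652
```

```bash
python3 -m pendant '[[[4,-0.3,0,0.2,5],[4,-0.4,0,0.2,5],[4,-0.3,0,0,5],[4,-0.4,0,0,5],[4,-0.3,0,0,5],[0,0,0,0,5]]]' && python3 st.py
```

```text
time_s: 17.82
eef_pos: [0.653, -0.112, 0.1692]
eef_rot: [0.0, 0.043, 0.999, -0.0]
wrist_force: [0.6, -0.5, -2.2]
opening: 0.107
t 17.825 s 248 off_left -0.2 yawerr -0.3 F fwd 0.7 left -0.4 z -2.2 Tz -0.04 z 169.2407175906908
```

```bash
python3 -m pendant '[[[3,-0.3,0,0,5],[2,-0.2,0,0,5],[2,-0.2,0,0,5],[0,0,0,0,5]]]' && python3 st.py
```

```text
time_s: 18.32
eef_pos: [0.6598, -0.1127, 0.1693]
eef_rot: [0.0, 0.043, 0.999, -0.0]
wrist_force: [0.0, 0.6, -3.6]
opening: 0.111
t 18.325 s 255 off_left -0.3 yawerr -0.3 F fwd -0.0 left 0.6 z -3.6 Tz 0.02 z 169.28697509613255
```

```bash
python3 -m pendant '[[[2,-0.2,0,0,5],[1.5,-0.1,0,0,5],[1.5,-0.1,0,0,5],[0,0,0,0,5]]]' && python3 st.py
```

```text
time_s: 18.82
eef_pos: [0.6648, -0.1131, 0.1693]
eef_rot: [0.0, 0.043, 0.999, -0.0]
wrist_force: [-0.9, -0.5, -2.9]
opening: 0.103
t 18.825 s 260 off_left -0.3 yawerr -0.3 F fwd -0.8 left -0.6 z -2.9 Tz -0.02 z 169.2840480497688
```

```bash
python3 -m pendant '[[[2,-0.2,0,0,5],[1.5,-0.1,0,0,5],[1,-0.1,0,0,5],[0,0,0,0,5]]]' && python3 st.py
```

```text
time_s: 19.32
eef_pos: [0.6693, -0.1134, 0.1693]
eef_rot: [0.0, 0.043, 0.999, 0.0]
wrist_force: [0.4, -0.3, -2.4]
opening: 0.103
t 19.325 s 265 off_left -0.3 yawerr -0.3 F fwd 0.4 left -0.3 z -2.4 Tz 0.02 z 169.2631137386925
```

```bash
python3 -m pendant '[[[1,-0.1,0,0,5],[1,0,0,0,5],[0,0,0,0,5]]]' && python3 st.py
```

```text
time_s: 19.7
eef_pos: [0.6713, -0.1136, 0.1693]
eef_rot: [0.0, 0.043, 0.999, -0.0]
wrist_force: [0.2, 1.0, -2.2]
opening: 0.107
t 19.7 s 267 off_left -0.3 yawerr -0.3 F fwd 0.1 left 1.0 z -2.2 Tz -0.03 z 169.28244533756674
```

```bash
python3 -m pendant '[[[1,-0.1,0,0,5],[1,-0.1,0,0,5],[0,0,0,0,5]]]' && python3 st.py
```

```text
time_s: 20.08
eef_pos: [0.6733, -0.1138, 0.1693]
eef_rot: [0.0, 0.043, 0.999, -0.0]
wrist_force: [0.2, -0.1, -2.4]
opening: 0.107
t 20.075 s 269 off_left -0.3 yawerr -0.3 F fwd 0.2 left -0.1 z -2.4 Tz -0.00 z 169.30253338813878
```

```bash
python3 -m pendant '[[[1,-0.1,0,0,5],[1,-0.1,0,0,5],[0,0,0,0,5]]]' && python3 st.py
```

```text
time_s: 20.45
eef_pos: [0.6744, -0.1138, 0.1691]
eef_rot: [-0.001, 0.043, 0.999, 0.0]
wrist_force: [-6.1, 0.0, 0.0]
opening: 0.103
t 20.45 s 270 off_left -0.3 yawerr -0.3 F fwd -6.1 left -0.5 z 0.0 Tz -0.00 z 169.13993158013878
```

```bash
python3 -m pendant '[[[1,-0.1,0,0,5],[0,0,0,0,5]]]' && python3 st.py
```

```text
time_s: 20.7
eef_pos: [0.6746, -0.1138, 0.169]
eef_rot: [-0.002, 0.043, 0.999, 0.0]
wrist_force: [-7.6, 1.2, 2.3]
opening: 0.106
t 20.7 s 270 off_left -0.3 yawerr -0.3 F fwd -7.7 left 0.6 z 2.3 Tz -0.05 z 169.03494790935156
```

```bash
python3 -m pendant '[[[1,-0.1,0,0,5],[0,0,0,0,5]]]' && python3 st.py
```

```text
time_s: 20.95
eef_pos: [0.6749, -0.114, 0.1685]
eef_rot: [-0.003, 0.043, 0.999, 0.0]
wrist_force: [-9.5, 1.0, 0.5]
opening: 0.104
t 20.95 s 270 off_left -0.4 yawerr -0.3 F fwd -9.6 left 0.2 z 0.5 Tz -0.06 z 168.46013730375086
```

```bash
python3 -m pendant '[[[0.2,0,0,0,5],[0,0,0,0,5],[0,0,0,0,5],[0,0,0,0,5]]]'; python3 -m pendant '[[[0,0,0,0,5],[0,0,0,0,5],[0,0,0,0,5],[0,0,0,0,5]]]'; python3 -m pendant '[[[0,0,0,0,5],[0,0,0,0,5],[0,0,0,0,5]]]'
```

```text
time_s: 21.45
eef_pos: [0.6749, -0.114, 0.1684]
eef_rot: [-0.003, 0.043, 0.999, 0.0]
wrist_force: [-10.2, 0.7, 0.4]
opening: 0.101
time_s: 21.95
eef_pos: [0.6749, -0.114, 0.1684]
eef_rot: [-0.003, 0.043, 0.999, 0.0]
wrist_force: [-9.9, 0.5, 0.1]
opening: 0.104
time_s: 22.32
eef_pos: [0.6749, -0.114, 0.1684]
eef_rot: [-0.003, 0.043, 0.999, 0.0]
wrist_force: [-10.9, 0.1, 1.1]
opening: 0.106
```

```bash
python3 -m pendant '[[[-2,0.2,0,0,5],[-1.3,0.1,0,0,5],[0,0,-0.8,0,5],[0,0,-0.7,0,5],[0,0,0,0,5]]]'; python3 st.py
```

```text
time_s: 22.95
eef_pos: [0.6743, -0.1139, 0.1679]
eef_rot: [0.0, 0.043, 0.999, -0.0]
wrist_force: [-1.4, 0.3, -1.5]
opening: 0.106
t 22.95 s 270 off_left -0.3 yawerr -0.3 F fwd -1.4 left 0.2 z -1.5 Tz -0.07 z 167.88509658560096
```

```bash
python3 -m pendant '[[[0,0,-0.5,0,5],[0,0,0,0,5],[0,0,0,0,5]]]'; python3 st.py; python3 -m pendant '[[[0,0,0,0,16],[0,0,0,0,24],[0,0,0,0,32],[0,0,0,0,40],[0,0,0,0,40],[0,0,0,0,40]]]'
```

```text
time_s: 23.32
eef_pos: [0.6742, -0.1138, 0.1673]
eef_rot: [0.0, 0.043, 0.999, -0.0]
wrist_force: [-1.1, 0.3, -1.8]
opening: 0.108
t 23.325 s 270 off_left -0.3 yawerr -0.3 F fwd -1.1 left 0.2 z -1.8 Tz 0.04 z 167.27469498046887
time_s: 24.08
eef_pos: [0.6741, -0.1138, 0.1673]
eef_rot: [0.0, 0.043, 0.999, 0.0]
wrist_force: [0.4, 0.2, -1.6]
opening: 0.463
```

```bash
python3 -m pendant '[[[0,0,5,0,40],[0,0,10,0,40],[0,0,25,0,40],[0,0,40,0,40],[0,0,40,0,40],[-30,-40,10,0,40],[-40,-40,0,0,40],[-40,-40,0,0,40]]]'; python3 -m pendant '[[[-40,-40,0,0,40],[-40,-40,0,0,40],[-40,-40,0,0,40],[0,0,0,0,40],[0,0,0,0,40],[0,0,0,0,40]]]'
python3 - <<'E'
from h import *
np.set_printoptions(precision=4,suppress=True)
ims=[]
for n in("side","top"):
    c=imaging.camera(n);u,v=px(c,[.674,-.114,.12]).astype(int);u=max(u,80);print(n,u-80,v-80,px(c,[.674,-.114,.15]))
    save(c,n+"9");ims.append(cv2.resize(c["img"][v-80:v+80,u-80:u+80],None,fx=2.5,fy=2.5,interpolation=cv2.INTER_CUBIC))
    for t in("carrier","bore","fin","brush","amber_pot"):
        for d in spotter.tip_of(n,t)[:4]: 
            P=toW(c,d["at"])
            print(t,P,d["confidence"])
cv2.imwrite("pics/t9.png",np.hstack(ims)[:,:,::-1])
E
```

```text
time_s: 25.08
eef_pos: [0.5632, -0.2349, 0.2987]
eef_rot: [0.001, 0.043, 0.999, -0.001]
wrist_force: [0.5, 0.1, 0.5]
opening: 0.466
time_s: 25.82
eef_pos: [0.4451, -0.3529, 0.2976]
eef_rot: [0.0, 0.042, 0.999, -0.0]
wrist_force: [-0.4, 0.4, -0.5]
opening: 0.474
side 221 114 [300.9055 182.6927]
carrier [ 0.6743 -0.1142  0.0656] 0.9
carrier [ 0.3974  0.3845 -0.0001] 0.85
carrier [ 0.3577  0.169  -0.0003] 0.76
bore [ 0.6732 -0.1104  0.1466] 0.91
bore [0.3558 0.1716 0.1182] 0.88
bore [0.4001 0.3843 0.0539] 0.75
fin [0.3611 0.1707 0.1705] 0.84
fin [ 0.6721 -0.1104  0.1848] 0.81
fin [0.3962 0.3877 0.0784] 0.74
fin [ 0.7504 -0.1218 -0.0026] 0.33
brush [ 0.5154 -0.3356 -0.0028] 0.87
amber_pot [ 0.4068 -0.2946 -0.0023] 0.75
amber_pot [ 0.5158 -0.3374  0.0007] 0.62
top 282 117 [364.4116 194.59  ]
carrier [ 0.3643  0.172  -0.0051] 0.67
carrier [ 0.6738 -0.1155  0.0667] 0.63
carrier [ 0.4006  0.3822 -0.0024] 0.61
bore [0.4015 0.3848 0.0614] 0.8
bore [ 0.678  -0.1132  0.1505] 0.68
bore [0.362  0.171  0.1183] 0.65
fin [ 0.6747 -0.1095  0.182 ] 0.88
fin [0.365  0.1768 0.1636] 0.85
fin [0.3994 0.3836 0.0869] 0.61
brush [ 0.5092 -0.3358 -0.0008] 0.88
amber_pot [ 0.4074 -0.2959  0.003 ] 0.8
```

View pics/t9.png

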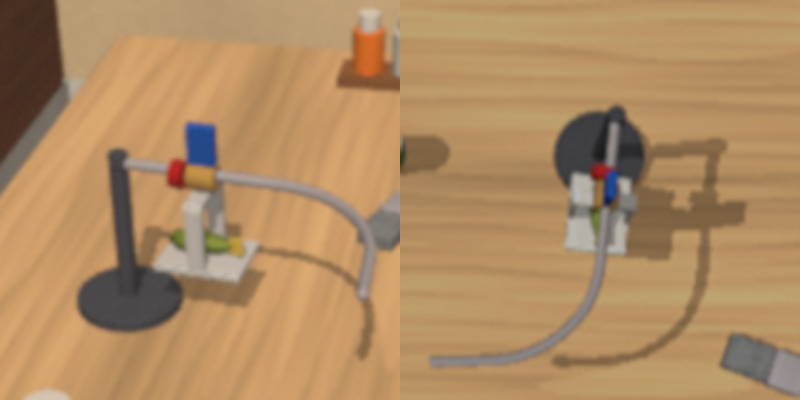

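The carrier hangs upright on the tail. Its bushing, at crop (200,178), touches the red collar at (177,173), and the arm is clear.

```bash
python3 -c "
from bench import order;print(order.hand_in())"
```

```text
the job is handed in; nothing more can be done
None
```

The carrier is on the last straight of the rail, hanging upright against the red stop collar. I handed the job in at about 26 s of the 72 s allowed.

- **Pick-up and threading:** I gripped the middle of the three carriers by its fin, because its bore height matched the size given (85 mm). A picture showed the rod inside the bore before I went on.
- **Slide round the bend:** I followed a rail curve measured from the top camera image and checked the force after every step. The sideways and forward readings there stayed under 2 N.
- **Press on the collar:** Contact came with the bore at x = 0.674 m. I held about 10 N (readings 9.5–10.9 N) for roughly 1.3 s, then eased off, lowered the carrier onto the rod and let go.
- **Last checks:**
  - The final pictures show the bushing touching the collar.
  - The bore was measured at z = 0.147 m from the side camera and 0.151 m from the top. The underside is about 66 mm above the bench, as expected for a carrier hanging on the rod.
  - The gripper was well clear of everything.
  - I never moved near the paint pot or airbrush. The brush and amber pot were found close to where they first appeared, but I did not measure any of the four before and after.

One reading did not fit: the wrist still showed about −1.6 N vertically just after the fingers opened, against −1.5 to −1.8 N just before. It was back within ±0.5 N once the arm lifted away, and the pictures show nothing disturbed.

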